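# Find and press home the proud foot under a counter PC

### The arm

A 6-joint arm with a two-finger parallel gripper is mounted at the origin on the work surface. World frame = base frame: x ahead of the robot, y to its left, z up, the work surface at z = 0. Lengths are in m, angles in rad, forces in N, time in s.
With the tool pointing down it reaches from about 0.3 to 0.85 m from the base axis. Payload 4.2 kg.
Tool frame: the origin (TCP) lies on the centre line of the jaws, within the pads' length; the fingertips stand 22 mm ahead of it and the grasp point (between the pads) lies 3 mm ahead of it; z points along the fingers, y is the line along which they close (so a half turn about z gives the same grasp; the last joint's range is limited). The gripper opens to 91 mm and grips with 3 to 60 N. Pads are 32 mm wide; open, the fingers measure 118 mm over their backs; the gripper's body (76 mm by 178 mm) begins 60 mm behind the grasp point.
Start: joints at [1.306, 0.32, 1.565, -0, 1.257, -0.02], TCP at [0.139, 0.558, 0.236] pointing down, gripper open.
Joint ranges: [-3.11, 3.11], [-0.84, 2.01], [0.21, 2.61], [-1.34, 4.49], [0.05, 2.63], [-2.56, 2.56]. Speed limits (rad/s): [2.57, 2.57, 3.14, 3.14, 3.14, 3.14].

### API

Orientations are given as a unit quaternion [x, y, z, w].
In Python, from station import monitor, eyes, ticket gives the robot as it stands.
- The arm moves only by the tool carry_out, never from a script. Its argument "deltas" is a list that holds one entry, the list of rows, each a list of 4 numbers: the shift along the tool's x, y, z in cm, then the turn about the tool's z in units of 6 degrees (1.0 is 6 degrees). In form: [[[x, y, z, yaw], ...]]. A call has exactly 10 rows; each row is the pose to reach, as a shift and turn from the pose commanded when the call began, along the tool's axes at that moment; what a row does not reach only later rows make up. A row lasts 1/12 s, in which the tool goes at most 41.7 mm and 7.16 degrees, less where a joint would pass 70% of its speed; a pose out of reach is approached as far as the arm can. A call with a gripper value outside its range is refused whole. "grip" is the closure in counts, from 0 (fully open) to 255 (shut), set as the call begins (left out, the last holds). The fingers move at their own pace and stop on an object; the grip force is fixed at half the most. Time passes only in rows, so rows that repeat a pose let the fingers close, or fill a call up. It gives the time, the measured TCP pose, the force, the opening and the grip force at its end, in the units of the state.
- monitor.state(): the state, without advancing time (a new reading comes with each control period).
- eyes.snapshot(name): name is "side" or "top"; returns the picture (420x560x3 uint8, red, green, blue); there is no depth.
- eyes.camera_model(name): a dict with "intrinsics" (3x3 intrinsics, pixels), "k1" (the pictures are not rectified: a ray, as slopes to the right and down, at radius r is drawn at 1 + k1 r^2 times it, then the intrinsics apply), "world_from_camera" (4x4, takes a point from camera to world coordinates). Camera axes: x right, y down, z forward; pixel columns grow to the right and rows downward; lengths in m; the calibration is good to about 2 mm. A picture is of the moment at which its call begins. camera_model takes no time and is no camera call.
- ticket.finish_job(): hands the job in; it is judged then, once.
The state is a dict: "time": time; "qpos": joint angles; "joint_velocities": joint speeds; "tau": joint torques, N m; "position": TCP position; "ee_rot": TCP orientation; "contact_force": force on the tool from outside, world axes, zero at the start; "wrist_torque": the same for the moment, N m; "gripper_width": finger opening in m; "grip_force": force on a finger pad.
Only numpy, scipy, OpenCV 4.12 (cv2) and the standard library are available. Lean on these libraries where they do the work, as an engineer would, in place of code of your own. Each camera call takes 0.05 s, during which the arm holds its last target. There are 200 camera calls.

### The job

This desktop computer rocks on the counter because one of its six push-in rubber feet is not fully in its hole. It lies bottom up: take the probe from the stand, touch its tip lightly on the feet to find the one that stands higher than the rest, and press that foot, and only that one, fully home with the probe, firmly but without forcing it. Then put the probe back upright in its hole in the stand, all the way down, and leave the other things on the counter where they are.

Things in the scene. Friction and masses are not known exactly. Their poses are not given: they have to be found in the camera images.
- pc: Low black desktop computer lying bottom up on a foam pad, fixed; case 196 (x) x 236 (y) mm, pad 220 x 260 mm. Origin: centre of the pad's underside, on the counter; z up. Only the probe may touch the computer and its feet, not the gripper.
- pc_face (a point): Centre of the level grey steel base face, 72 mm above the counter; axes as the computer's. Six feet stand on it at x = -65 or +65 mm and y = -85, 0 or +85 mm from here (2 x 3). Each is a rigid 20 mm flange, 1.5 mm thick, on a tight shank in its hole, with a flat-topped soft rubber bumper (17 mm wide, 6.5 mm high) that gives 1 mm per 5 N and springs back.
- feet_level (a point): Point over the face's centre at the height of the tops of feet that are home, 80 mm above the counter. Five are home (0 to 0.4 mm high); one, any of the six, stands 2.2 to 3.2 mm high. It begins to slide in at about 14 N, stops dead when home and stays; home is within 0.7 mm. At most 9 N on a foot that is home, 28 N on the high one, 15 N on the steel face.
- stand: Aluminium tool stand, fixed: a block of 50 (x) x 170 (y) x 50 (z) mm. Origin: centre of its underside; z up. The probe's hole is at x = 0, y = -60 mm. Two short precision drivers with grey handles (fixed in it) stand at x = 0, y = +20 and +55 mm and reach 130 mm above the counter.
- stand_hole (a point): Centre of the mouth of the probe's hole, in the top face of the stand, 50 mm above the counter. The hole is vertical, round, 13 mm wide with a 2 mm chamfer, and goes through.
- probe_mid (a point): Middle of the probe, a straight upright tool 135 mm long, 50 g, z up along it. Shank 8 mm wide, 45 mm long, its flat tip 67.5 mm below this point; black handle 18 mm wide, from 22.5 mm below to 67.5 mm above this point. It stands with its shank in the hole and the handle's shoulder on the stand: this point is then 22.5 mm above the hole's mouth, 72.5 mm above the counter.
- mouse: Black computer mouse, 108 x 58 x 32 mm, lying on the counter, origin under its centre. Not to be moved.
- sanitiser: Hand sanitiser bottle, 60 mm diameter, 165 mm tall, origin under its centre. Not to be moved.
- screw_dish: Small open steel dish, 80 mm wide, 28 mm high, origin under its centre. Not to be moved.
Things that resemble listed ones, but are neither listed nor needed, are in the scene too. There is more than one size of the stand; the job needs the smallest.

How it is judged:
By the outcome, as a careful person would: the job done as asked, in the order asked, and still so for the second after the job is handed in, with the robot touching nothing.
It also fails if it takes over 70 s, if anything falls off the work surface, if the arm or the gripper's body presses on something with over 40 N, if the wrist force passes 120 N, or if a joint passes its speed limit or range.

## Working session

There is one attempt and no reset: what is moved stays moved. The work goes in short steps, Python scripts to look and compute and a tool call to move; the robot and the scene stay as the last step left them, time stands still between calls to the robot, and variables do not carry over. Pictures are saved under pics/ and viewed, at most 10 in all, crops included, and the job is handed in when it is done.

Besides the shell and the picture viewer there is one more tool, called after "Call:" as a command line: name --argument value ..., lists and objects as JSON in quotes. carry_out: Moves the arm, as the interface text tells. Its arguments: {"type":"object","properties":{"deltas":{"type":"array"},"grip":{"type":"number"}},"required":["deltas"]}

```bash
mkdir -p pics; python3 - <<'E'
from station import monitor, eyes
import cv2
for n in("top","side"):
    cv2.imwrite(f"pics/{n}0.png",eyes.snapshot(n)[:,:,::-1])
    m=eyes.camera_model(n);print(n,m)
print(monitor.state())
E
```

```text
top {'intrinsics': array([[509.84313541,   0.        , 272.34437902],
       [  0.        , 509.84313541, 207.94845573],
       [  0.        ,   0.        ,   1.        ]]), 'k1': 0.003561117910244826, 'world_from_camera': array([[-0.02488098, -0.99373219,  0.10898287,  0.34502788],
       [-0.99965292,  0.02378753, -0.01132207, -0.05948505],
       [ 0.00865867, -0.10922675, -0.99397915,  1.47910698],
       [ 0.        ,  0.        ,  0.        ,  1.        ]])}
side {'intrinsics': array([[452.39725991,   0.        , 280.33457079],
       [  0.        , 452.39725991, 215.35548227],
       [  0.        ,   0.        ,   1.        ]]), 'k1': -0.09310541751193172, 'world_from_camera': array([[-0.99337443, -0.05952665,  0.09830476,  0.37654083],
       [-0.11489779,  0.53227062, -0.83874101,  0.98002798],
       [-0.00239729, -0.84447887, -0.5355835 ,  0.71527336],
       [ 0.        ,  0.        ,  0.        ,  1.        ]])}
{'time': 0.1, 'qpos': array([ 1.30597991e+00,  3.20180281e-01,  1.56549558e+00, -2.30002348e-05,
        1.25743379e+00, -2.00298848e-02]), 'joint_velocities': array([-2.64042029e-04, -1.80135810e-03, -3.59801594e-03, -1.42972681e-04,
        8.15056933e-04, -6.66643193e-05]), 'tau': array([ 5.24346433e-04, -4.13332772e+01, -2.32509255e+01,  7.30965030e-02,
        4.21612593e-02, -5.40652297e-05]), 'position': array([0.13926712, 0.55746121, 0.2352556 ]), 'ee_rot': array([ 1.22084355e-01,  9.92519438e-01, -7.52372900e-04, -9.68364997e-05]), 'contact_force': array([ 0.13838818,  0.40804703, -0.32895878]), 'wrist_torque': array([-0.00822551, -0.02036369,  0.00974661]), 'grip_force': 0.0, 'gripper_width': 0.09158898195920147}
```

View pics/top0.png

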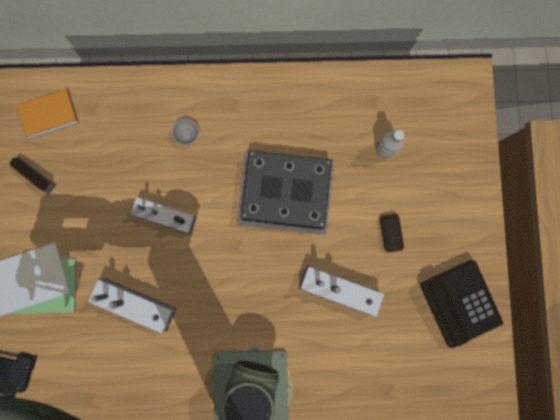

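View pics/side0.png

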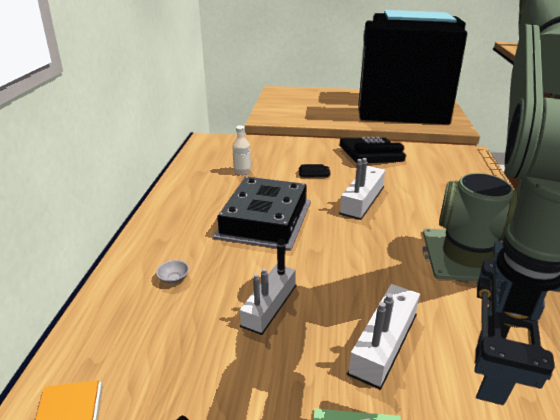

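The top view shows the smallest stand at about (163,216), with the probe as a black handle at (180,219), and the PC at (286,190) with its six feet. In the side view the probe's top is near (281,245). I'll enlarge these areas.

```bash
cat > h.py <<'E'
import numpy as np, cv2
from station import monitor, eyes
def ray(n,uv):
    m=eyes.camera_model(n);K=m["intrinsics"];T=np.array(m["world_from_camera"])
    d=(np.array(uv,float)-[K[0,2],K[1,2]])/K[0,0]
    s=d.copy()
    for _ in range(20): s=d/(1+m["k1"]*(s@s))
    return T[:3,3],T[:3,:3]@np.array([s[0],s[1],1])
def plane(n,uv,z):
    o,d=ray(n,uv);return o+d*(z-o[2])/d[2]
def proj(n,P):
    m=eyes.camera_model(n);K=m["intrinsics"];T=np.array(m["world_from_camera"])
    c=T[:3,:3].T@(np.array(P)-T[:3,3]);s=c[:2]/c[2]
    return s*(1+m["k1"]*(s@s))*K[0,0]+[K[0,2],K[1,2]]
E
python3 - <<'E'
import cv2,numpy as np
t=cv2.imread("pics/top0.png");s=cv2.imread("pics/side0.png")
a=cv2.resize(t[140:240,120:220],None,fx=4,fy=4,interpolation=cv2.INTER_CUBIC)[180:]
b=cv2.resize(t[140:240,235:335],None,fx=4,fy=4,interpolation=cv2.INTER_CUBIC)
c=cv2.resize(s[230:335,235:335],None,fx=4,fy=4,interpolation=cv2.INTER_CUBIC)
cv2.imwrite("pics/c1.png",np.hstack([b,cv2.resize(c,(400,420))[:400]]))
cv2.imwrite("pics/c2.png",cv2.resize(t[190:240,125:205],(800,500),interpolation=cv2.INTER_CUBIC))
E
```

```text
(no output)
```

View pics/c1.png

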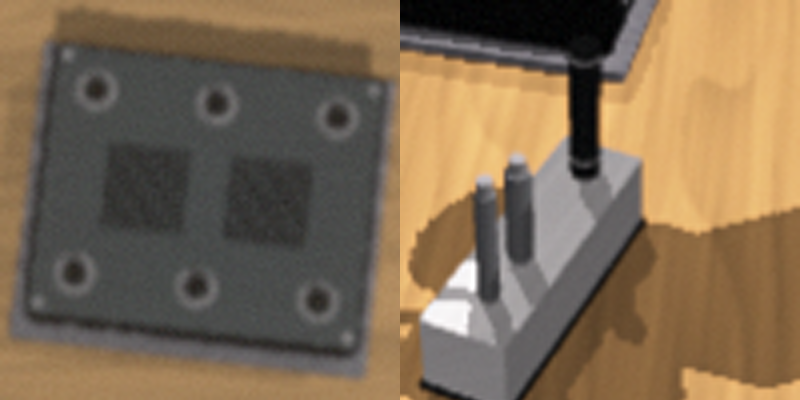

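View pics/c2.png

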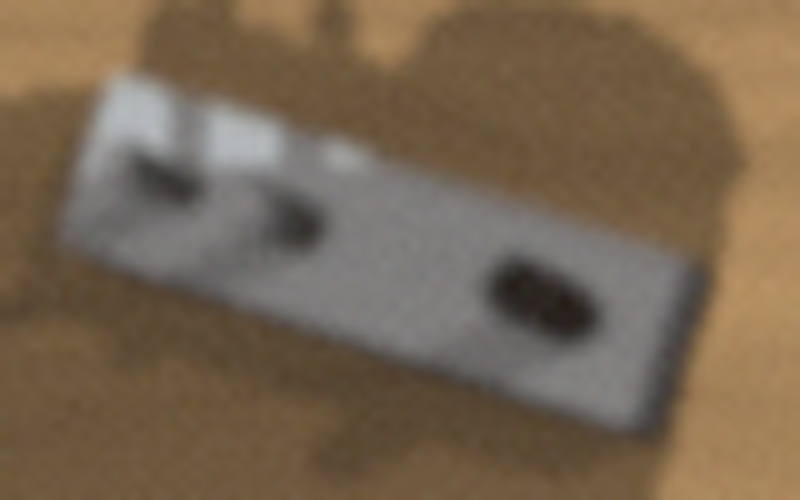

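The feet sit at crop pixels (96,90), (216,104), (338,117), (74,272), (197,288) and (317,301). In c2 the stand's top face runs from (110,75) to (690,265) to (640,430) to (60,240), and the probe blob runs from (515,280) to (575,312).

```bash
python3 - <<'E'
from h import *
t=cv2.imread("pics/top0.png");s=cv2.imread("pics/side0.png")
g=cv2.cvtColor(t,cv2.COLOR_BGR2GRAY).astype(float)
F=[]
for x,y in [(96,90),(216,104),(338,117),(74,272),(197,288),(317,301)]:
    u,v=(x+.5)/4-.5+235,(y+.5)/4-.5+140
    for _ in range(4):
        X,Y=np.meshgrid(range(int(u)-5,int(u)+7),range(int(v)-5,int(v)+7))
        k=np.hypot(X-u,Y-v)<3.2; w=np.clip(75-g[Y,X],0,None)*k
        u,v=(w*X).sum()/w.sum(),(w*Y).sum()/w.sum()
    P=plane("top",(u,v),.079);F.append(P[:2]);print(u,v,P.round(4))
F=np.array(F)
# rows: first 3 = far x(+), cols go -y
L=np.array([[65,85],[65,0],[65,-85],[-65,85],[-65,0],[-65,-85]])/1000
c=F.mean(0);H=L.T@(F-c);th=np.arctan2(H[0,1]-H[1,0],H[0,0]+H[1,1])
R=np.array([[np.cos(th),-np.sin(th)],[np.sin(th),np.cos(th)]])
print("pc",c,np.degrees(th),"res",(F-c-L@R.T).round(4)); print((c+L@R.T).round(4))
f=lambda x,y:((x+.5)/10-.5+125,(y+.5)/10-.5+190)
Q=[plane("top",f(*p),.05)[:2] for p in [(110,75),(690,265),(640,430),(60,240)]]
Q=np.array(Q);print("stand",Q.round(4),Q.mean(0),[np.linalg.norm(Q[i]-Q[i-1]).round(4) for i in range(4)])
# y axis: from right end to left end
a=(Q[0]+Q[3]-Q[1]-Q[2]);a/=np.linalg.norm(a);print("ydir",a,"hole from stand",Q.mean(0)-.06*a)
print("probe top/shoulder",plane("top",f(518,284),.14),plane("top",f(572,310),.05))
# side: c crop x4, handle top centre & bottom
h=lambda x,y:((x-400+.5)/4-.5+235,(y+.5)/4-.5+230)
for p,z in [((586,48),.14),((585,165),.05)]: print("side",plane("side",h(*p),z))
print("nadir",proj("top",[.345,-.06,0]))
for n,b in(("top",t[205:235,168:192]),("side",s[235:280,270:295])): pass
# dark mask for the probe
m=(g[205:230,165:195]<62);n,l,st,ce=cv2.connectedComponentsWithStats(m.astype(np.uint8));i=1+st[1:,4].argmax();print(st[i],ce[i]+[165,205],plane("top",ce[i]+[165,205],.095))
gs=cv2.cvtColor(s,cv2.COLOR_BGR2GRAY)
for r in (250,255,260,265,270): 
    k=np.where(gs[r,270:292]<45)[0]+270;print(r,k.min(),k.max(),end="; ")
E
```

```text
258.60041841004187 161.81171548117155 [ 0.6289 -0.0403  0.079 ]
288.68833652007646 165.34990439770556 [ 0.6169 -0.124   0.079 ]
318.88759689922483 168.85852713178295 [ 0.6051 -0.2079  0.079 ]
253.09821428571428 207.6732142857143 [ 0.5006 -0.0223  0.079 ]
283.5951557093426 210.96193771626298 [ 0.4894 -0.1063  0.079 ]
313.94565217391306 214.70108695652175 [ 0.477  -0.1898  0.079 ]
pc [ 0.5529903  -0.11509824] -8.018495737815302 res [[-0.0003 -0.0003]
 [-0.0004  0.0002]
 [-0.0004  0.0004]
 [ 0.0001 -0.0004]
 [ 0.0008 -0.0003]
 [ 0.0003  0.0004]]
[[ 0.6292 -0.04  ]
 [ 0.6174 -0.1242]
 [ 0.6055 -0.2083]
 [ 0.5005 -0.0219]
 [ 0.4886 -0.106 ]
 [ 0.4768 -0.1902]]
stand [[0.5419 0.309 ]
 [0.4841 0.1462]
 [0.438  0.1606]
 [0.4954 0.3228]] [0.48985779 0.2346809 ] [np.float64(0.0484), np.float64(0.1727), np.float64(0.0483), np.float64(0.1721)]
ydir [0.33387235 0.9426183 ] hole from stand [0.46982544 0.1781238 ]
probe top/shoulder [0.47142308 0.17852375 0.14      ] [0.47222327 0.17942242 0.05      ]
side [0.46816007 0.18494865 0.14      ]
side [0.46997997 0.17522631 0.05      ]
nadir [268.08165367 263.98196746]
[ 9 12 10  7 43] [178.79069767 219.79069767] [0.47048449 0.17992012 0.095     ]
250 278 284; 255 278 283; 260 278 283; 265 278 283; 270 280 283;
```

Call:
carry_out --deltas '[[[-2,-1.4,0,0],[-5,-3.5,0,0],[-8,-5.6,0,0],[-11,-7.7,0,0],[-14,-9.8,0,0],[-17,-11.9,0,0],[-20,-14,0,0],[-23,-16.1,0,0],[-26,-18.2,0,0],[-29,-20.2,0,0]]]' --grip 110

```text
time: 0.93
position: [0.3723, 0.2898, 0.2357]
ee_rot: [0.122, 0.993, -0.0, -0.0]
contact_force: [-0.1, 0.2, 0.4]
gripper_width: 0.0521
grip_force: 0.0
```

Call:
carry_out --deltas '[[[-3,-2,0,0],[-6,-4.2,0,0],[-8.5,-6,0,0],[-10.5,-7.5,0,0],[-11.8,-8.3,0,0],[-12.2,-8.5,0,0],[-12.2,-8.5,0,0],[-12.2,-8.5,0,0],[-12.2,-8.5,0,0],[-12.2,-8.5,0,0]]]'

```text
time: 1.77
position: [0.4688, 0.1804, 0.2359]
ee_rot: [0.121, 0.993, 0.0, -0.0]
contact_force: [0.9, -1.2, -0.2]
gripper_width: 0.0519
grip_force: 0.0
```

```bash
cat >> h.py <<'E'
def to(x,y,z):
    from scipy.spatial.transform import Rotation as R
    s=monitor.state();r=R.from_quat(s["ee_rot"])
    print("t",round(s["time"],2),"pos",s["position"].round(4),"F",s["contact_force"].round(2),"w",round(s["gripper_width"],4),"cm:",(100*r.inv().apply(np.array([x,y,z])-s["position"])).round(2))
E
python3 - <<'E'
from h import *
to(.470,.179,.108)
a=cv2.cvtColor(eyes.snapshot("side"),cv2.COLOR_RGB2BGR)[170:330,180:380]
cv2.imwrite("pics/s1.png",cv2.resize(a,None,fx=3.5,fy=3.5))
E
```

```text
t 1.77 pos [0.4688 0.1804 0.2359] F [ 0.94 -1.18 -0.21] w 0.0519 cm: [-0.16 -0.11 12.79]
```

View pics/s1.png

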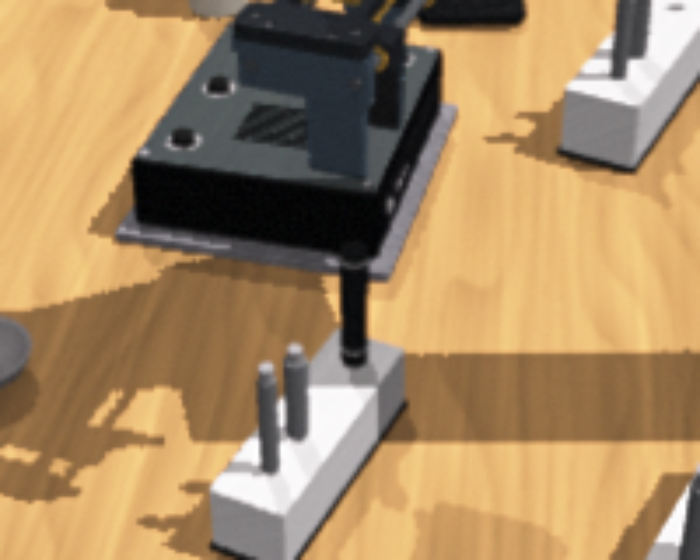

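The fingers are above the probe at (353,250), with the drivers clear to the left. Next I descend and grip.

Call:
carry_out --deltas '[[[-0.16,-0.11,1,0],[-0.16,-0.11,3,0],[-0.16,-0.11,5,0],[-0.16,-0.11,7,0],[-0.16,-0.11,9,0],[-0.16,-0.11,11,0],[-0.16,-0.11,12.3,0],[-0.16,-0.11,12.8,0],[-0.16,-0.11,12.8,0],[-0.16,-0.11,12.8,0]]]'

```text
time: 2.65
position: [0.4709, 0.1783, 0.1081]
ee_rot: [0.122, 0.993, 0.0, 0.0]
contact_force: [0.1, 0.3, -0.4]
gripper_width: 0.052
grip_force: 0.0
```

```bash
python3 - <<'E'
from h import *
to(.470,.179,.108)
a=cv2.cvtColor(eyes.snapshot("side"),cv2.COLOR_RGB2BGR)[210:320,220:330]
b=cv2.cvtColor(eyes.snapshot("top"),cv2.COLOR_RGB2BGR)[170:250,130:210]
cv2.imwrite("pics/s2.png",np.hstack([cv2.resize(a,(400,400)),cv2.resize(b,(400,400))]))
E
```

```text
t 2.65 pos [0.4709 0.1783 0.1081] F [ 0.14  0.28 -0.39] w 0.052 cm: [0.11 0.04 0.01]
```

View pics/s2.png

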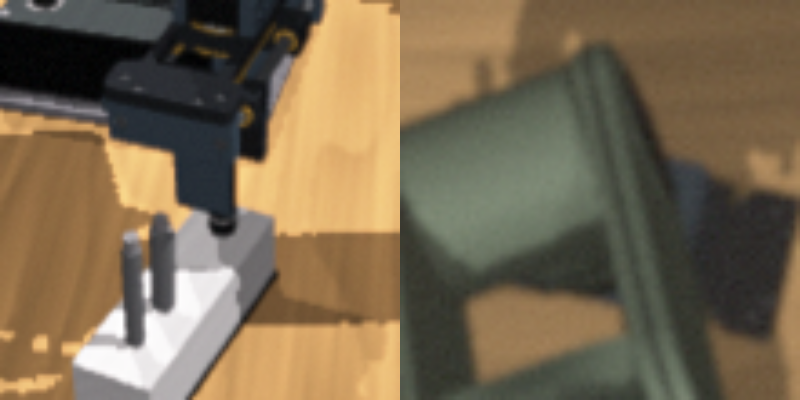

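The handle is between the pads, with its bottom at about (222,226). Closing.

Call:
carry_out --deltas '[[[0,0,0,0],[0,0,0,0],[0,0,0,0],[0,0,0,0],[0,0,0,0],[0,0,0,0],[0,0,0,0],[0,0,0,0],[0,0,0,0],[0,0,0,0]]]' --grip 255

```text
time: 3.58
position: [0.4709, 0.1782, 0.1081]
ee_rot: [0.122, 0.993, 0.0, 0.0]
contact_force: [0.3, 0.2, 1.7]
gripper_width: 0.0177
grip_force: 30.0
```

Call:
carry_out --deltas '[[[0,0,-0.2,0],[0,0,-0.5,0],[0,0,-1.5,0],[0,0,-3,0],[0,0,-5,0],[0,0,-7,0],[0,0,-9,0],[0,0,-10.5,0],[0,0,-11,0],[0,0,-11,0]]]'

```text
time: 4.42
position: [0.4714, 0.1783, 0.2197]
ee_rot: [0.122, 0.993, 0.001, 0.002]
contact_force: [0.1, 0.4, -1.2]
gripper_width: 0.0175
grip_force: 30.0
```

```bash
python3 - <<'E'
from h import *
s=monitor.state();print(s["grip_force"])
to(.5005,-.0219,.219)
a=cv2.cvtColor(eyes.snapshot("side"),cv2.COLOR_RGB2BGR)[130:320,220:330]
cv2.imwrite("pics/s3.png",cv2.resize(a,None,fx=3,fy=3))
E
```

```text
29.999596774578094
t 4.42 pos [0.4714 0.1783 0.2197] F [ 0.06  0.4  -1.19] w 0.0175 cm: [ -7.67 -18.71   0.06]
```

View pics/s3.png

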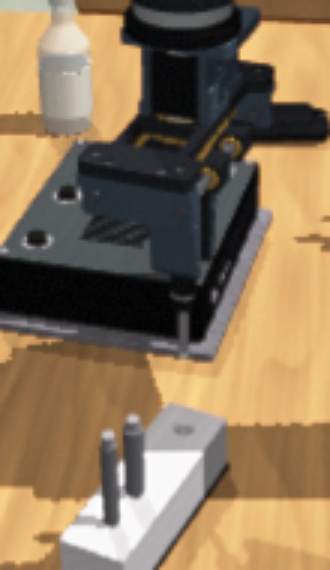

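The probe is held vertical, with its tip at (184,355) and the empty hole mouth at (183,430) in the crop.

```bash
python3 - <<'E'
from h import *
h=lambda x,y:((x+.5)/3-.5+220,(y+.5)/3-.5+130)
print("tip",plane("side",h(184,356),.1166),"hole",plane("side",h(183.5,430),.05))
E
```

```text
tip [0.46927419 0.1779319  0.1166    ] hole [0.46920556 0.18281768 0.05      ]
```

Call:
carry_out --deltas '[[[-0.5,-1.2,0,0],[-1.4,-3.5,0,0],[-2.7,-6.5,0,0],[-4,-9.7,0,0],[-5.2,-12.8,0,0],[-6.4,-15.5,0,0],[-7.2,-17.5,0,0],[-7.6,-18.4,0,0],[-7.67,-18.71,0,0],[-7.67,-18.71,0,0]]]'

```text
time: 5.3
position: [0.4994, -0.022, 0.2171]
ee_rot: [0.123, 0.992, 0.0, -0.001]
contact_force: [-0.5, 0.3, -0.7]
gripper_width: 0.0175
grip_force: 30.0
```

```bash
python3 - <<'E'
from h import *
to(.5005,-.0219,.1865)
a=cv2.cvtColor(eyes.snapshot("side"),cv2.COLOR_RGB2BGR)[140:250,210:320]
cv2.imwrite("pics/s4.png",cv2.resize(a,None,fx=5,fy=5,interpolation=cv2.INTER_CUBIC))
E
```

```text
t 5.3 pos [ 0.4994 -0.022   0.2171] F [-0.45  0.29 -0.7 ] w 0.0175 cm: [-0.12  0.03  3.06]
```

View pics/s4.png

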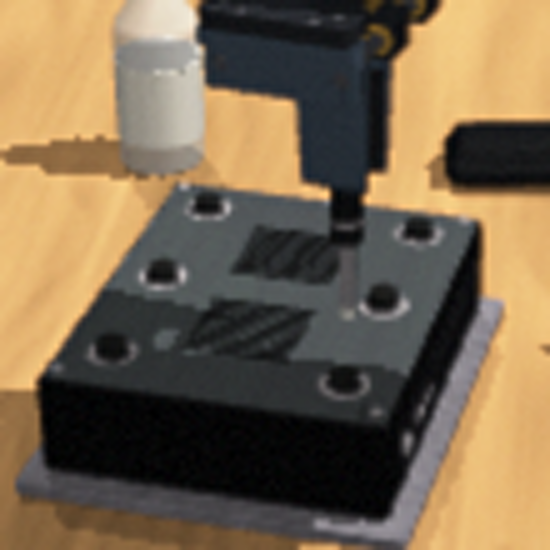

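The tip at (348,314) is over the near-right foot at (345,375). Now touching it, with the tip aimed at about 80.8 mm.

Call:
carry_out --deltas '[[[-0.1,0,1,0],[-0.1,0,2,0],[-0.1,0,2.6,0],[-0.1,0,2.85,0],[-0.1,0,3.0,0],[-0.1,0,3.1,0],[-0.1,0,3.2,0],[-0.1,0,3.3,0],[-0.1,0,3.3,0],[-0.1,0,3.3,0]]]'

```text
time: 6.18
position: [0.5009, -0.0223, 0.1851]
ee_rot: [0.122, 0.993, 0.0, 0.0]
contact_force: [0.4, -0.1, 0.0]
gripper_width: 0.0176
grip_force: 30.0
```

```bash
python3 -c "
from h import *
to(.4886,-.1060,.1839)"
```

```text
t 6.18 pos [ 0.5009 -0.0223  0.1851] F [ 0.4  -0.06  0.02] w 0.0176 cm: [-0.83 -8.42  0.12]
```

Call:
carry_out --deltas '[[[0,0,0.02,0],[0,0,0.04,0],[0,0,0.06,0],[0,0,0.08,0],[0,0,0.1,0],[0,0,0.12,0],[0,0,0.12,0],[0,0,0.12,0],[0,0,0.12,0],[0,0,0.12,0]]]'

```text
time: 7.02
position: [0.5008, -0.0222, 0.1837]
ee_rot: [0.122, 0.993, 0.0, -0.0]
contact_force: [-0.6, -0.7, -0.4]
gripper_width: 0.0176
grip_force: 30.0
```

Call:
carry_out --deltas '[[[0,0,0.02,0],[0,0,0.04,0],[0,0,0.06,0],[0,0,0.08,0],[0,0,0.08,0],[0,0,0.08,0],[0,0,0.08,0],[0,0,0.08,0],[0,0,0.08,0],[0,0,0.08,0]]]'

```text
time: 7.85
position: [0.5009, -0.0222, 0.183]
ee_rot: [0.122, 0.993, 0.0, 0.0]
contact_force: [-0.6, -0.4, -0.2]
gripper_width: 0.0177
grip_force: 30.0
```

```bash
python3 -c "
from h import *
to(.4886,-.1060,.1839)"
```

```text
t 7.85 pos [ 0.5009 -0.0222  0.183 ] F [-0.6  -0.38 -0.2 ] w 0.0177 cm: [-0.84 -8.43 -0.09]
```

Call:
carry_out --deltas '[[[0,0,0.02,0],[0,0,0.04,0],[0,0,0.06,0],[0,0,0.06,0],[0,0,0.06,0],[0,0,0.06,0],[0,0,0.06,0],[0,0,0.06,0],[0,0,0.06,0],[0,0,0.06,0]]]'

```text
time: 8.68
position: [0.5009, -0.0222, 0.1824]
ee_rot: [0.122, 0.993, 0.0, 0.0]
contact_force: [-0.1, -0.1, 3.4]
gripper_width: 0.0174
grip_force: 30.0
```

```bash
python3 -c "
from h import *
to(.4886,-.1060,.1839)"
```

```text
t 8.68 pos [ 0.5009 -0.0222  0.1824] F [-0.06 -0.07  3.36] w 0.0174 cm: [-0.84 -8.43 -0.15]
```

Call:
carry_out --deltas '[[[0,0,-1,0],[-0.3,-3,-1.3,0],[-0.6,-6,-1.3,0],[-0.84,-8.2,-1.3,0],[-0.84,-8.43,-0.9,0],[-0.84,-8.43,-0.4,0],[-0.84,-8.43,-0.25,0],[-0.84,-8.43,-0.15,0],[-0.84,-8.43,-0.13,0],[-0.84,-8.43,-0.13,0]]]'

```text
time: 9.52
position: [0.4886, -0.1057, 0.1842]
ee_rot: [0.121, 0.993, -0.001, -0.0]
contact_force: [-1.7, -2.8, 4.7]
gripper_width: 0.0173
grip_force: 30.0
```

```bash
python3 -c "
from h import *
to(.4886,-.1060,.1839)"
```

```text
t 9.52 pos [ 0.4886 -0.1057  0.1842] F [-1.68 -2.85  4.71] w 0.0173 cm: [-0.01 -0.03  0.03]
```

Something may be touching there. I'll hold and read again once the arm settles.

Call:
carry_out --deltas '[[[0,0,0,0],[0,0,0,0],[0,0,0,0],[0,0,0,0],[0,0,0,0],[0,0,0,0],[0,0,0,0],[0,0,0,0],[0,0,0,0],[0,0,0,0]]]'

```text
time: 10.35
position: [0.4886, -0.1058, 0.184]
ee_rot: [0.122, 0.993, -0.0, 0.0]
contact_force: [-1.5, -1.6, 5.6]
gripper_width: 0.0177
grip_force: 30.0
```

The load is 6 N with the tip at 80.9 mm, so this top stands about 2.1 mm above the first foot. This is the high foot, and I press it gradually.

Call:
carry_out --deltas '[[[0,0,0.02,0],[0,0,0.05,0],[0,0,0.08,0],[0,0,0.11,0],[0,0,0.14,0],[0,0,0.17,0],[0,0,0.2,0],[0,0,0.2,0],[0,0,0.2,0],[0,0,0.2,0]]]'

```text
time: 11.18
position: [0.4887, -0.1059, 0.1829]
ee_rot: [0.122, 0.993, -0.0, 0.0]
contact_force: [-2.2, -1.4, 10.5]
gripper_width: 0.0174
grip_force: 30.0
```

Call:
carry_out --deltas '[[[0,0,0.02,0],[0,0,0.04,0],[0,0,0.06,0],[0,0,0.08,0],[0,0,0.1,0],[0,0,0.12,0],[0,0,0.12,0],[0,0,0.12,0],[0,0,0.12,0],[0,0,0.12,0]]]'

```text
time: 12.02
position: [0.4888, -0.1059, 0.1821]
ee_rot: [0.122, 0.993, -0.0, 0.001]
contact_force: [-4.2, -1.7, 13.3]
gripper_width: 0.0175
grip_force: 30.0
```

Call:
carry_out --deltas '[[[0,0,0.02,0],[0,0,0.04,0],[0,0,0.06,0],[0,0,0.08,0],[0,0,0.1,0],[0,0,0.12,0],[0,0,0.12,0],[0,0,0.12,0],[0,0,0.12,0],[0,0,0.12,0]]]'

```text
time: 12.85
position: [0.4888, -0.1059, 0.1809]
ee_rot: [0.122, 0.993, -0.0, 0.001]
contact_force: [-4.9, -1.6, 13.8]
gripper_width: 0.0179
grip_force: 30.0
```

Call:
carry_out --deltas '[[[0,0,0.02,0],[0,0,0.04,0],[0,0,0.06,0],[0,0,0.08,0],[0,0,0.1,0],[0,0,0.12,0],[0,0,0.12,0],[0,0,0.12,0],[0,0,0.12,0],[0,0,0.12,0]]]'

```text
time: 13.68
position: [0.4888, -0.1059, 0.1799]
ee_rot: [0.122, 0.993, -0.0, 0.001]
contact_force: [-3.6, -0.9, 14.0]
gripper_width: 0.0177
grip_force: 30.0
```

Call:
carry_out --deltas '[[[0,0,0.02,0],[0,0,0.04,0],[0,0,0.06,0],[0,0,0.08,0],[0,0,0.08,0],[0,0,0.08,0],[0,0,0.08,0],[0,0,0.08,0],[0,0,0.08,0],[0,0,0.08,0]]]'

```text
time: 14.52
position: [0.4888, -0.1059, 0.1794]
ee_rot: [0.122, 0.993, -0.0, 0.001]
contact_force: [-4.3, -1.3, 16.2]
gripper_width: 0.0176
grip_force: 30.0
```

Call:
carry_out --deltas '[[[0,0,0.03,0],[0,0,0.06,0],[0,0,0.1,0],[0,0,0.1,0],[0,0,0.1,0],[0,0,0.1,0],[0,0,0.1,0],[0,0,0.1,0],[0,0,0.1,0],[0,0,0.1,0]]]'

```text
time: 15.35
position: [0.4889, -0.1059, 0.1789]
ee_rot: [0.122, 0.993, -0.0, 0.001]
contact_force: [-5.0, -1.3, 18.6]
gripper_width: 0.0175
grip_force: 30.0
```

The force now climbs at about 5 N/mm, so the foot is seated. I lift off and retouch lightly to check.

Call:
carry_out --deltas '[[[0,0,-0.3,0],[0,0,-0.7,0],[0,0,-0.9,0],[0,0,-0.8,0],[0,0,-0.6,0],[0,0,-0.5,0],[0,0,-0.43,0],[0,0,-0.43,0],[0,0,-0.43,0],[0,0,-0.43,0]]]'

```text
time: 16.18
position: [0.489, -0.1056, 0.1812]
ee_rot: [0.122, 0.993, 0.001, 0.0]
contact_force: [-0.4, 1.1, 8.3]
gripper_width: 0.0174
grip_force: 30.0
```

Call:
carry_out --deltas '[[[0,0,0,0],[0,0,0,0],[0,0,0,0],[0,0,0,0],[0,0,0,0],[0,0,0,0],[0,0,0,0],[0,0,0,0],[0,0,0,0],[0,0,0,0]]]'

```text
time: 17.02
position: [0.489, -0.1056, 0.1812]
ee_rot: [0.122, 0.993, 0.001, 0.0]
contact_force: [-0.8, 2.2, 8.5]
gripper_width: 0.0176
grip_force: 30.0
```

```bash
python3 -c "
from h import *
to(.5009,-.0222,.1824)"
```

```text
t 17.02 pos [ 0.489  -0.1056  0.1812] F [-0.78  2.16  8.51] w 0.0176 cm: [ 0.87  8.38 -0.11]
```

Call:
carry_out --deltas '[[[0,0,-1,0],[0.3,3,-1.5,0],[0.6,6,-1.5,0],[0.87,8.1,-1.5,0],[0.87,8.38,-1,0],[0.87,8.38,-0.5,0],[0.87,8.38,-0.25,0],[0.87,8.38,-0.15,0],[0.87,8.38,-0.15,0],[0.87,8.38,-0.15,0]]]'

```text
time: 17.85
position: [0.5001, -0.0231, 0.1822]
ee_rot: [0.123, 0.992, 0.0, -0.0]
contact_force: [-1.8, 2.9, 3.7]
gripper_width: 0.0173
grip_force: 30.0
```

Call:
carry_out --deltas '[[[0,0,0,0],[0,0,0,0],[0,0,0,0],[0,0,0,0],[0,0,0,0],[0,0,0,0],[0,0,0,0],[0,0,0,0],[0,0,0,0],[0,0,0,0]]]'

```text
time: 18.68
position: [0.5003, -0.0228, 0.182]
ee_rot: [0.122, 0.993, -0.0, -0.0]
contact_force: [-2.7, 0.1, 4.6]
gripper_width: 0.0177
grip_force: 30.0
```

No slip: both feet now read the same level, TCP about 0.183. I take the probe back to the pose where it was grasped.

Call:
carry_out --deltas '[[[0,0,-1.2,0],[0,0,-2.8,0],[0.6,1.4,-3.6,0],[1.9,4.6,-3.7,0],[3.2,7.8,-3.7,0],[4.5,11,-3.7,0],[5.8,14,-3.7,0],[6.8,16.6,-3.7,0],[7.5,18.3,-3.7,0],[7.72,18.8,-3.7,0]]]'

```text
time: 19.52
position: [0.4713, 0.181, 0.2185]
ee_rot: [0.121, 0.993, 0.0, 0.001]
contact_force: [0.2, -0.8, -0.5]
gripper_width: 0.0175
grip_force: 30.0
```

Call:
carry_out --deltas '[[[0,0,1,0],[0,0,2.5,0],[0,0,4,0],[0,0,5,0],[0,0,5.5,0],[0,0,5.5,0],[0,0,5.5,0],[0,0,5.5,0],[0,0,5.5,0],[0,0,5.5,0]]]'

```text
time: 20.35
position: [0.4715, 0.1785, 0.1647]
ee_rot: [0.122, 0.993, 0.0, 0.001]
contact_force: [-0.4, 0.4, 1.0]
gripper_width: 0.0177
grip_force: 30.0
```

```bash
python3 - <<'E'
from h import *
to(.4709,.1783,.1081)
a=cv2.cvtColor(eyes.snapshot("side"),cv2.COLOR_RGB2BGR)[220:320,230:330]
cv2.imwrite("pics/s5.png",cv2.resize(a,None,fx=5,fy=5,interpolation=cv2.INTER_CUBIC))
E
```

```text
t 20.35 pos [0.4715 0.1785 0.1647] F [-0.37  0.44  1.  ] w 0.0177 cm: [ 0.06 -0.04  5.66]
```

View pics/s5.png

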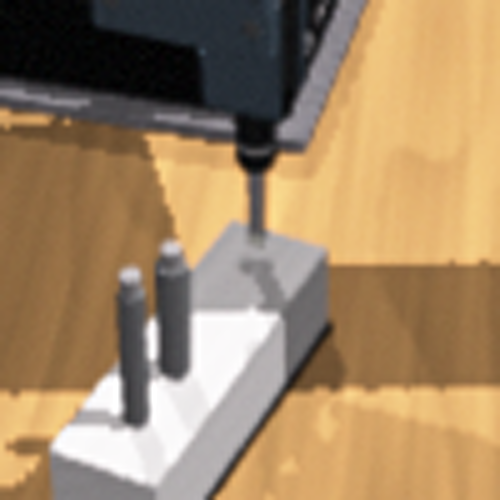

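The tip at (257,240) is above the hole at about (257,264). Descending.

Call:
carry_out --deltas '[[[0.06,-0.04,0.3,0],[0.06,-0.04,0.7,0],[0.06,-0.04,1.1,0],[0.06,-0.04,1.5,0],[0.06,-0.04,1.9,0],[0.06,-0.04,2.3,0],[0.06,-0.04,2.7,0],[0.06,-0.04,3.0,0],[0.06,-0.04,3.0,0],[0.06,-0.04,3.0,0]]]'

```text
time: 21.23
position: [0.4704, 0.1782, 0.1339]
ee_rot: [0.122, 0.993, -0.0, -0.0]
contact_force: [-0.2, 0.1, -0.2]
gripper_width: 0.0171
grip_force: 30.0
```

In the hole with no lateral force. Next is the rest of the way.

Call:
carry_out --deltas '[[[0,0,0.4,0],[0,0,0.9,0],[0,0,1.4,0],[0,0,1.8,0],[0,0,2.1,0],[0,0,2.3,0],[0,0,2.45,0],[0,0,2.52,0],[0,0,2.52,0],[0,0,2.52,0]]]'

```text
time: 22.07
position: [0.4704, 0.1782, 0.1089]
ee_rot: [0.122, 0.993, -0.0, 0.0]
contact_force: [-0.2, 0.4, -0.6]
gripper_width: 0.0175
grip_force: 30.0
```

Call:
carry_out --deltas '[[[0,0,0,0],[0,0,0,0],[0,0,0,0],[0,0,0,0],[0,0,0,0],[0,0,0,0],[0,0,0,0],[0,0,0,0],[0,0,0,0],[0,0,0,0]]]'

```text
time: 22.9
position: [0.4704, 0.1782, 0.1088]
ee_rot: [0.122, 0.993, 0.0, -0.0]
contact_force: [0.0, -0.4, -0.5]
gripper_width: 0.0178
grip_force: 30.0
```

Call:
carry_out --deltas '[[[0,0,0.02,0],[0,0,0.04,0],[0,0,0.06,0],[0,0,0.08,0],[0,0,0.08,0],[0,0,0.08,0],[0,0,0.08,0],[0,0,0.08,0],[0,0,0.08,0],[0,0,0.08,0]]]'

```text
time: 23.73
position: [0.4704, 0.1782, 0.1081]
ee_rot: [0.122, 0.993, 0.0, 0.0]
contact_force: [-1.3, -0.9, 0.3]
gripper_width: 0.0176
grip_force: 30.0
```

Call:
carry_out --deltas '[[[0,0,0,0],[0,0,0,0],[0,0,0,0],[0,0,0,0],[0,0,0,0],[0,0,0,0],[0,0,0,0],[0,0,0,0],[0,0,0,0],[0,0,0,0]]]' --grip 110

```text
time: 24.57
position: [0.4704, 0.1782, 0.1081]
ee_rot: [0.122, 0.993, 0.0, 0.0]
contact_force: [-0.4, -0.0, 0.5]
gripper_width: 0.0519
grip_force: 0.0
```

Call:
carry_out --deltas '[[[0,0,-0.5,0],[0,0,-1.5,0],[0,0,-3,0],[0,0,-5,0],[0,0,-7,0],[0,0,-9,0],[0,0,-11,0],[0,0,-12.5,0],[0,0,-13,0],[0,0,-13,0]]]'

```text
time: 25.4
position: [0.4711, 0.1785, 0.24]
ee_rot: [0.122, 0.993, 0.001, 0.002]
contact_force: [-0.1, -0.3, -0.3]
gripper_width: 0.0525
grip_force: 0.0
```

```bash
python3 - <<'E'
from h import *
a=cv2.cvtColor(eyes.snapshot("side"),cv2.COLOR_RGB2BGR)[130:330,190:340]
cv2.imwrite("pics/s6.png",cv2.resize(a,None,fx=3,fy=3,interpolation=cv2.INTER_CUBIC))
E
```

```text
(no output)
```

View pics/s6.png

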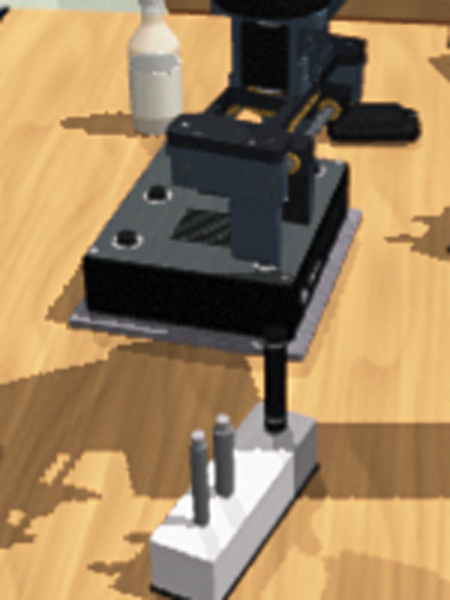

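The probe stands upright and fully seated at (275,425), the gripper is clear of it, and everything else is where it was.

```bash
python3 -c "
from station import ticket
print(ticket.finish_job())"
```

```text
the job is handed in; nothing more can be done
None
```

I found the high foot, the middle one on the robot's side (x = -65, y = 0 mm, about 2.1 mm high), after touching only it and one home foot; I pressed it home at about 19 N, a light retouch matched the home foot, and the probe is back upright in its hole, with the job handed in at 25 s.

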